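Tip a dish carrier out over the lip of its cradle and square it to the guide rail

ROBOT

A 6-joint arm with a two-finger parallel gripper is mounted at the origin on a cart in front of the work surface, level with it; the furniture and walls round the work are solid. World frame = base frame: x ahead of the robot, y to its left, z up, the work surface at z = 0. Lengths are in m, angles in rad, forces in N, time in s.
With the tool pointing down it reaches from about 0.25 to 0.725 m from the base axis. Payload 4 kg.
Tool frame: the origin (TCP) lies midway between the tips of the shut fingers; the grasp point (between the pads) lies 19 mm behind it; x points along the fingers, y is the direction in which the jaws open and shut, and the axes are right-handed (so a half turn about x gives the same grasp; the last joint's range is limited). The gripper opens to 85 mm and grips with 20 to 120 N. Pads are 22 mm wide; open, the fingers measure 114 mm over their backs; the gripper's body (76 mm by 85 mm) begins 54 mm behind the grasp point. The pads swing forward as they close: fully open they stand 13 mm farther back than shut.
Start: joints at [-1.166, 0.241, 0.005, 1.335, 0, 1.571], TCP at [0.197, -0.46, 0.231] pointing down, gripper open.
Joint ranges: [-2.72, 2.72], [-1.05, 1.87], [-1.09, 1.28], [-1.99, 2.15], [-1.42, 1.44], [-3.14, 3.14]. Speed limits (rad/s): [2.79, 2.79, 3.14, 3.14, 3.14, 3.14].

INTERFACE

Orientations are given as a unit quaternion [x, y, z, w].
In Python, from workcell import * gives the robot as it stands.
- The arm moves only by the tool play_rows, never from a script. Its argument "plan" is a list of rows, each a list of 7 numbers: the shift along the tool's x, y, z in mm, then the turn, a rotation vector about the tool's x, y, z in rad, then the closure, from -1 (fully open) to 1 (shut). In form: [[x, y, z, rx, ry, rz, grip], ...]. A call has 1 to 20 rows; each row shifts and turns the commanded pose from where the row before left it, along the tool's axes as they then stand; what a row does not reach is not made up. A row lasts 1/12 s, in which the tool goes at most 41.7 mm and 7.16 degrees, less where a joint would pass 70% of its speed; a pose out of reach is approached as far as the arm can. A call with a gripper value outside its range is refused whole. The fingers move at their own pace and stop on an object; the grip force is fixed at half the most. Time passes only in rows, so rows that do not move let the fingers close. It gives the time, the measured TCP pose, the force and the opening at its end, in the units of the state.
- get_obs(): the state, without advancing time (a new reading comes with each control period).
- camera(name): name is "scene" or "side" or "wrist"; returns a dict with "frame" (420x560x3 uint8, red, green, blue), "depth" (420x560 float32, m along the optical axis (not along the pixel's ray), 0 where there is no reading), "fx", "fy", "cx", "cy" (pixels), "camera_from_world" (4x4, takes a point from world to camera coordinates). Camera axes: x right, y up, looking along -z (the intrinsics and any distortion apply to the point x, -y, -z); pixel columns grow to the right and rows downward; lengths in m; the calibration is good to about 2 mm. The wrist camera is an equidistant fisheye: a pixel r from the principal point sees the ray r / f radians off the axis. A picture is of the moment at which its call begins.
- job_done(): hands the job in, once; it reports no verdict.
Trained networks look in a picture, given as the dict that the camera call returned (one of the last four; its "shot" number tells which), for a name from the list of things; names that differ only in an ending like _2 or _b are one class to them, and where a whole thing is asked for, a point or a joint stands for the part that bears it (a point fixed in the world has none). Each returns a list of dicts, best first, with "confidence" (0 to 1); they miss things now and then, are a little off and sometimes report something else, mostly with a low value. They report only what shows in the picture. A call takes as long as a camera call. They do not tell look-alikes from the thing itself.
- search_frame(thing, picture): "centre" ([x, y, z] in m, in world coordinates, good to about 4 mm: the middle of the surface that is visible of it).
- pinpoint(thing, picture): "centre" ([x, y, z] in m, in world coordinates, good to about 4 mm: a listed point, or the origin of a listed thing).
The state is a dict: "clock": time; "joint_pos": joint angles; "joint_vel": joint speeds; "tau": joint torques, N m; "eef_pos": TCP position; "tool_rot": TCP orientation; "ft_force": force on the tool from outside, world axes, zero at the start; "ft_torque": the same for the moment, N m; "grip_width": finger opening in m.
Only numpy, scipy, OpenCV 4.12 (cv2) and the standard library are available. Lean on these libraries where they do the work, as an engineer would, in place of code of your own. Each camera call takes 0.05 s, during which the arm holds its last target. There are 200 camera calls.

TASK

The steel carrier with two moisture dishes is caught in its cradle: a lip stands in front of it and its rear tongue sits under a keeper. Lift its front by its loop handle so that it tips back and clears the lip, draw it out towards the robot onto the bench, then slide it sideways until its whole side lies flush along the metal guide rail, with both dishes still flat in their own compartments. Work gently, neither dropping the carrier nor tipping the dishes over, and leave the other things on the bench where they are.

Things in the scene. Friction and masses are not known exactly. Their poses are not given: they have to be found in the camera images.
- carrier: Loose sheet-steel tray, 0.35 kg, 84 (x) x 152 (y) x 20 mm high, walls 3 mm; a divider makes a left (+y) and a right compartment. A tongue 100 mm wide, 6 mm thick sticks out 12 mm behind at its foot; a level loop handle of round bar reaches out in front, over the lip. Origin: centre of the tray's underside (4 mm above the bench in the cradle); x to its rear, y to its left, z up.
- handle (a point): Middle of the loop handle's front bar: round, 8 mm thick, along the carrier's y, straight for 72 mm, fixed to the carrier; 76 mm ahead (-x) of the carrier's origin and 43 mm above its underside. Behind the bar the loop is open: 76 mm wide, and 30 mm from the bar to the front wall (20 mm high). Axes as the carrier's.
- front_edge (a point): Middle of the carrier's front lower edge, 42 mm ahead of its origin, at the underside.
- tongue_end (a point): Middle of the rear end of the carrier's tongue, 54 mm behind its origin, at the underside.
- cradle: Fixed grey plastic cradle, 122 x 168 mm. Origin: on the bench, under the seated carrier's origin; x to its rear (away from the robot at yaw 0). Base 4 mm thick. Side guides 18 mm high, 3 mm clear of the carrier. Rear wall 22 mm high, its inside 57 mm behind the origin. The carrier's front has to tilt up 11 degrees or more (20 mm) and then come forward.
- lip_top (a point): Middle of the top of the cradle's front lip: 22 mm above the bench, 5 mm thick, from 46 to 51 mm ahead of the cradle's origin.
- keeper (a point): Middle of the keeper's front lower edge, 44 mm behind the cradle's origin, 17 mm above the bench; the keeper, 110 mm wide and 5 mm thick, reaches forward from the cradle's rear wall over the tongue (7 mm clear) and stops a straight lift.
- dish_left: Open aluminium moisture dish, 64 mm across, 21 mm high, 22 g, loose in the carrier's left (+y) compartment (71 x 78 mm). Origin: centre of its underside; z up.
- dish_right: The same dish in the carrier's right (-y) compartment.
- rail: Fixed straight aluminium guide rail on the bench, 200 mm long (its x, roughly the world's x), 16 mm wide, 18 mm high; it lies left or right of the cradle, nearer to the robot. Origin: centre of its underside. The carrier goes to the side facing the middle of the bench; flush, the carrier's origin is 84 mm from the rail's middle line.
- spatula: Bystander: thin steel lab spatula, 199 x 16 x 6 mm, lying on the side opposite to the rail. Origin: centre of its underside, long along its x.
- timer: Bystander: grey timer 58 x 58 x 18 mm, left of the cradle. Origin: centre of its underside.
- tape: Bystander: roll of parcel tape lying flat, 96 mm across, 48 mm high, right of the cradle. Origin: centre of its underside.
Not all that is in view belongs to the job. Leave any green look-alike of the carrier alone.

How it is judged:
On the way:
1. the carrier is tipped back with its front edge above the lip while its tongue is still low at the rear of the cradle (z of front_edge in the frame of cradle above 0.022 m and angle between carrier's own z axis and vertical above 0.12 rad and z of tongue_end in the frame of cradle below 0.014 m and x of tongue_end in the frame of cradle above 0 m), for 0.1 s.
At the end, for the whole second after the job is handed in: Carrier out of the cradle, flat on the bench (tilt under 0.04 rad) and at rest, flush along the rail: gap at most 7 mm at its middle, parallel within 0.08 rad, its middle within 60 mm of the rail's middle lengthwise; each dish flat on the floor of its own compartment ((y of carrier in the frame of rail between 0.078 and 0.091 m or y of carrier in the frame of rail between -0.091 and -0.078 m) and x of carrier in the frame of rail between -0.06 and 0.06 m and angle between the x axis of carrier and the x axis of rail, either way round below 0.08 rad and angle between carrier's own z axis and vertical below 0.04 rad and height (world z) of carrier below 0.004 m and linear speed of each of carrier, dish_left, dish_right below 0.02 m/s and horizontal distance between carrier and cradle above 0.11 m and angle between each of dish_left, dish_right's own z axis and vertical below 0.06 rad and z of each of dish_left, dish_right in the frame of carrier below 0.007 m and y of dish_left in the frame of carrier between 0.028 and 0.048 m and y of dish_right in the frame of carrier between -0.048 and -0.028 m); the robot touches nothing.
It fails at once if the spatula, timer or roll of tape is displaced by more than 15 mm (distance of any of spatula, timer, tape from where it was at the start of the episode above 0.015 m).
It fails at once if a dish is tipped over (more than 0.8 rad) (angle between any of dish_left, dish_right's own z axis and vertical above 0.8 rad).
It fails at once if the carrier is dropped or flung (faster than 0.6 m/s) (linear speed of carrier above 0.6 m/s).
It also fails if it takes over 58 s, if anything falls off the work surface, if the arm or the gripper's body presses on something with over 40 N, if the wrist force passes 120 N, or if a joint passes its speed limit or range.

## Working session

There is one attempt and no reset: what is moved stays moved. The work goes in short steps, Python scripts to look and compute and a tool call to move; the robot and the scene stay as the last step left them, time stands still between calls to the robot, and variables do not carry over. Pictures are saved under pics/ and viewed, about 8 in all and at most 12, crops included, and the job is handed in when it is done.

Besides the shell and the picture viewer there is one more tool, called after ">>>" as name([rows], argument=value, ...), one row to a line, values as JSON. play_rows: Moves the arm, as the interface text tells. Its arguments: {"type":"object","properties":{"plan":{"type":"array","items":{"type":"array","items":{"type":"number"}}}},"required":["plan"]}

```bash
mkdir -p pics; ls; cat > h.py <<'E'
from workcell import *
import numpy as np, cv2
from scipy.spatial.transform import Rotation as R
def save(p,n): cv2.imwrite('pics/'+n, cv2.cvtColor(p['frame'],cv2.COLOR_RGB2BGR))
def px(p,X):
    c=p['camera_from_world']@np.r_[X,1]; return (round(p['cx']+p['fx']*c[0]/-c[2]),round(p['cy']-p['fy']*c[1]/-c[2]))
def cloud(p):
    v,u=np.mgrid[:420,:560]; d=p['depth']; 
    C=np.stack([(u-p['cx'])/p['fx']*d,-(v-p['cy'])/p['fy']*d,-d,np.ones_like(d)],-1)
    W=(C@np.linalg.inv(p['camera_from_world']).T)[...,:3]; W[d==0]=np.nan; return W
E
python3 - <<'E'
from h import *
np.set_printoptions(precision=4,suppress=True)
o=get_obs(); print(o)
ims=[]
for n in ['scene','side']:
    p=camera(n); ims.append(p['frame'])
    save(p,n+'0.png')
    for t in ['carrier','handle','front_edge','tongue_end','cradle','lip_top','keeper','dish_left','dish_right','rail','spatula','timer','tape']:
        for r in pinpoint(t,p)[:3]: print(n,t,np.array(r['centre']),round(r['confidence'],2),px(p,r['centre']))
E
```

```text
pics
{'clock': 0.0, 'joint_pos': array([-1.166 ,  0.2414,  0.0037,  1.3352,  0.    ,  1.5708]), 'joint_vel': array([ 0.0006, -0.0015,  0.0012, -0.0011, -0.0024, -0.0001]), 'tau': array([ -0.0006, -37.2316,  25.2409,   0.0168,  -0.0002,  -0.    ]), 'eef_pos': array([ 0.1967, -0.459 ,  0.2304]), 'tool_rot': array([-0.6925, -0.1429,  0.6928, -0.1414]), 'ft_force': array([-0.0168,  0.1373,  0.206 ]), 'ft_torque': array([ 0.0132, -0.0132,  0.027 ]), 'grip_width': 0.08514946291999562}
scene carrier [ 0.5133  0.4231 -0.0012] 0.96 (193, 164)
scene carrier [0.6578 0.0388 0.0087] 0.88 (296, 232)
scene handle [0.5823 0.0458 0.0488] 0.76 (268, 230)
scene handle [0.4567 0.4723 0.0417] 0.69 (167, 149)
scene handle [ 0.7482 -0.2513 -0.0016] 0.67 (394, 309)
scene front_edge [ 0.4824  0.4551 -0.0025] 0.9 (180, 161)
scene front_edge [0.6136 0.0422 0.0063] 0.55 (280, 238)
scene tongue_end [ 0.5561  0.3853 -0.0048] 0.91 (211, 167)
scene tongue_end [0.711  0.0427 0.0038] 0.75 (313, 224)
scene cradle [0.6524 0.0434 0.0012] 0.92 (293, 233)
scene lip_top [0.6081 0.0481 0.025 ] 0.74 (277, 232)
scene lip_top 
[... 937 characters left out ...]
(437, 241)
side front_edge [ 0.6126  0.0452 -0.0006] 0.6 (266, 229)
side tongue_end [0.7095 0.0424 0.005 ] 0.94 (248, 249)
side tongue_end [0.5571 0.3868 0.0018] 0.79 (404, 253)
side cradle [ 0.6603  0.0375 -0.0012] 0.85 (255, 239)
side lip_top [0.6098 0.0428 0.0184] 0.79 (266, 222)
side keeper [0.701  0.0398 0.0171] 0.73 (249, 243)
side dish_left [0.662  0.0787 0.0074] 0.69 (270, 241)
side dish_right [0.6518 0.0068 0.0088] 0.7 (246, 230)
side rail [0.533  0.2785 0.0038] 0.64 (364, 234)
side spatula [ 0.5378 -0.3078  0.0003] 0.47 (170, 181)
side timer [ 0.7257  0.2505 -0.0006] 0.77 (327, 282)
side tape [ 0.7426 -0.2513 -0.0023] 0.96 (141, 227)
side tape [0.5824 0.0419 0.049 ] 0.38 (270, 206)
```

```bash
python3 - <<'E'
from h import *
np.set_printoptions(precision=4,suppress=True)
o=get_obs(); print(R.from_quat(o['tool_rot']).as_matrix())
p=camera('scene'); W=cloud(p)
im=cv2.cvtColor(p['frame'],cv2.COLOR_RGB2BGR)
cv2.imwrite('pics/a.png',np.hstack([cv2.resize(im[120:300,140:380],(800,600),interpolation=cv2.INTER_CUBIC)]))
def fit(m,n):
    P=W[m][:,:2]; r=cv2.minAreaRect((P*1000).astype(np.float32)); print(n,len(P),r)
x,y,z=W[...,0],W[...,1],W[...,2]
fit((abs(x-.535)<.14)&(abs(y-.279)<.05)&(z>.012)&(z<.024),'rail')
m=(abs(y-.044)<.06)&(abs(x-.58)<.02)&(z>.04)&(z<.06); fit(m,'bar'); 
m&=(x<.588)&(abs(y-.044)<.03);print(np.polyfit(y[m],x[m],1), x[m].mean(), y[m].mean(), z[m].max())
fit((abs(y-.044)<.1)&(abs(x-.66)<.08)&(z>.018)&(z<.035),'cradle')
for n in ['wrist','side']:
  q=camera(n);print(n,q['camera_from_world'],q['fx'],q['cx'],q['cy'])
E
```

```text
[[ 0.      0.3939 -0.9192]
 [-0.     -0.9192 -0.3939]
 [-1.      0.     -0.    ]]
rail 319 ((534.3296508789062, 277.8329162597656), (21.61170768737793, 198.4168701171875), 84.75431060791016)
bar 129 ((587.5771484375, 45.048377990722656), (95.11190032958984, 23.95668601989746), 89.42898559570312)
[0.0325 0.5783] 0.5797919841770198 0.04477735828334219 0.052638803754657126
cradle 859 ((661.7520751953125, 40.693389892578125), (167.4539794921875, 114.43272399902344), 87.97509765625)
wrist [[ 0.3937 -0.9192  0.     -0.4995]
 [ 0.8803  0.3771 -0.2879  0.0372]
 [ 0.2646  0.1134  0.9577 -0.3797]
 [ 0.      0.      0.      1.    ]] 325.19226210127806 280.47216099792945 206.95557245166475
side [[-0.4231  0.9061  0.0036  0.2006]
 [-0.5424 -0.2565  0.8     0.2956]
 [ 0.7258  0.3365  0.6    -1.6352]
 [ 0.      0.      0.      1.    ]] 457.05843219925123 273.34750912391445 209.53993552244552
```

View pics/a.png

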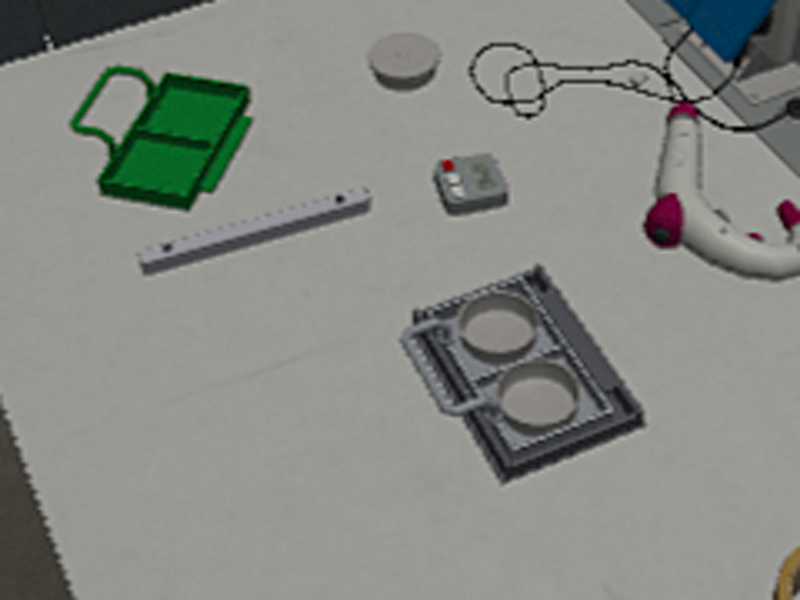

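View pics/scene0.png

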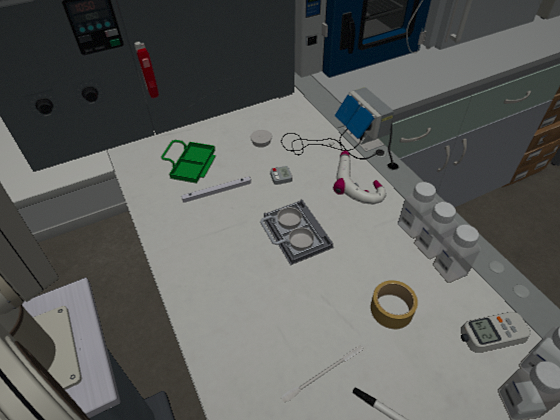

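>>> play_rows([
  [0, 0, 0, -0.1136, 0, 0, 0.3],
  [0, 0, 0, -0.1136, 0, 0, 0.3],
  [0, 0, 0, -0.1136, 0, 0, 0.3],
  [0, 0, 0, -0.1136, 0, 0, 0.3],
  [0, 0, 0, -0.1136, 0, 0, 0.3],
  [0, 0, 0, -0.1136, 0, 0, 0.3],
  [0, 0, 0, -0.1136, 0, 0, 0.3],
  [0, 0, 0, -0.1136, 0, 0, 0.3],
  [0, 0, 0, -0.1136, 0, 0, 0.3],
  [0, 0, 0, -0.1136, 0, 0, 0.3],
])

```text
clock: 2.38
eef_pos: [0.1969, -0.4596, 0.2313]
tool_rot: [0.506, 0.494, -0.506, 0.494]
ft_force: [-0.4, 1.4, -0.6]
grip_width: 0.03
```

>>> play_rows([
  [7.5, 23.2, -32, 0, 0, 0, 0.3],
  [7.5, 23.2, -32, 0, 0, 0, 0.3],
  [7.5, 23.2, -32, 0, 0, 0, 0.3],
  [7.5, 23.2, -32, 0, 0, 0, 0.3],
  [7.5, 23.2, -32, 0, 0, 0, 0.3],
  [7.5, 23.2, -32, 0, 0, 0, 0.3],
  [7.5, 23.2, -32, 0, 0, 0, 0.3],
  [7.5, 23.2, -32, 0, 0, 0, 0.3],
  [7.5, 23.2, -32, 0, 0, 0, 0.3],
  [7.5, 23.2, -32, 0, 0, 0, 0.3],
  [7.5, 23.2, -32, 0, 0, 0, 0.3],
  [7.5, 23.2, -32, 0, 0, 0, 0.3],
  [7.5, 23.2, -32, 0, 0, 0, 0.3],
  [7.5, 23.2, -32, 0, 0, 0, 0.3],
  [7.5, 23.2, -32, 0, 0, 0, 0.3],
  [7.5, 23.2, -32, 0, 0, 0, 0.3],
  [0, 0, 0, 0, 0, 0, 0.3],
  [0, 0, 0, 0, 0, 0, 0.3],
])

```text
clock: 3.88
eef_pos: [0.5836, 0.043, 0.1099]
tool_rot: [-0.506, -0.494, 0.507, -0.493]
ft_force: [0.1, -0.2, 0.6]
grip_width: 0.0297
```

```bash
python3 - <<'E'
from h import *
np.set_printoptions(precision=4,suppress=True)
o=get_obs(); print(o['eef_pos'],R.from_quat(o['tool_rot']).as_matrix(),o['joint_pos'],o['grip_width'])
p=camera('wrist'); save(p,'w1.png')
for t in ['carrier','handle','front_edge','tongue_end','cradle','lip_top','keeper','dish_left','dish_right','rail']:
    for r in pinpoint(t,p)[:1]: print(t,np.array(r['centre']),round(r['confidence'],2))
E
```

```text
[0.5836 0.043  0.1099] [[-0.0018  0.9997 -0.0263]
 [-0.0003 -0.0263 -0.9997]
 [-1.     -0.0018  0.0003]] [ 0.0736  0.4845  0.0362  1.1243 -0.0001  1.6708] 0.02966208066432698
carrier [0.652  0.0423 0.0028] 0.92
handle [0.5809 0.0448 0.0466] 0.83
front_edge [0.6125 0.0427 0.0026] 0.91
tongue_end [ 0.7103  0.0418 -0.0019] 0.69
lip_top [0.6086 0.0413 0.0234] 0.78
keeper [0.7008 0.0439 0.0168] 0.89
dish_left [0.6628 0.0841 0.0047] 0.64
dish_right [0.6538 0.0037 0.0056] 0.62
```

View pics/w1.png

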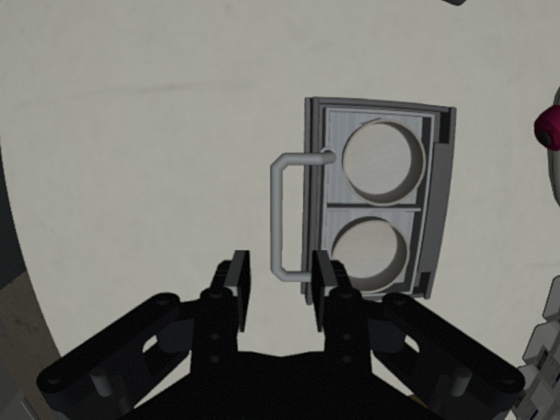

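>>> play_rows([
  [20, -3, 0, 0, 0, 0, 0.3],
  [20, 0, -1, 0, 0, 0, 0.3],
  [20, 0, 0, 0, 0, 0, 0.3],
  [12, 0, 0, 0, 0, 0, 0.3],
  [7, 0, 0, 0, 0, 0, 0.3],
  [0, 0, 0, 0, 0, 0, 0.6],
  [0, 0, 0, 0, 0, 0, 1],
  [0, 0, 0, 0, 0, 0, 1],
  [0, 0, 0, 0, 0, 0, 1],
  [0, 0, 0, 0, 0, 0, 1],
  [0, 0, 0, 0, 0, 0, 1],
  [0, 0, 0, 0, 0, 0, 1],
])

```text
clock: 5.43
eef_pos: [0.5806, 0.0421, 0.0328]
tool_rot: [0.508, 0.492, -0.507, 0.493]
ft_force: [-0.6, -0.1, -1.4]
grip_width: 0.0058
```

>>> play_rows([
  [-3.2, 0.1, 0, 0, 0, -0.025, 1],
  [-3.2, 0.1, 0, 0, 0, -0.025, 1],
  [-3.2, 0.1, 0, 0, 0, -0.025, 1],
  [-3.2, 0.1, 0, 0, 0, -0.025, 1],
  [0, 0, 0, 0, 0, 0, 1],
])

```text
clock: 5.85
eef_pos: [0.5827, 0.0422, 0.0457]
tool_rot: [-0.483, -0.517, 0.531, -0.467]
ft_force: [0.1, 0.4, -1.7]
grip_width: 0.0061
```

```bash
cat >> h.py <<'E'
def look(cams=('scene','side'),things=('handle','front_edge','tongue_end','carrier','dish_left','dish_right')):
    np.set_printoptions(precision=4,suppress=True)
    o=get_obs(); print(o['clock'],o['eef_pos'],R.from_quat(o['tool_rot']).as_matrix()[:,0],o['ft_force'],o['ft_torque'],o['grip_width'])
    for n in cams:
        p=camera(n)
        for t in things:
            print(n,t,[(np.array(r['centre']),round(r['confidence'],2)) for r in pinpoint(t,p) if r['centre'][1]<.35][:1])
    return p
E
python3 - <<'E'
from h import *
look()
E
```

```text
5.85 [0.5827 0.0422 0.0457] [-0.0984  0.0032 -0.9951] [ 0.0821  0.377  -1.7057] [-0.0082 -0.1277  0.0136] 0.006108133764172839
scene handle [(array([0.5825, 0.0456, 0.062 ]), 0.94)]
scene front_edge [(array([0.6142, 0.0436, 0.0145]), 0.92)]
scene tongue_end [(array([0.704 , 0.0445, 0.0033]), 0.78)]
scene carrier [(array([0.6556, 0.0413, 0.0096]), 0.8)]
scene dish_left [(array([0.6581, 0.0793, 0.0149]), 0.72)]
scene dish_right [(array([0.6553, 0.0068, 0.017 ]), 0.76)]
side handle []
side front_edge [(array([0.6094, 0.0417, 0.0089]), 0.85)]
side tongue_end [(array([0.7073, 0.039 , 0.0063]), 0.71)]
side carrier [(array([0.6545, 0.0454, 0.0089]), 0.98)]
side dish_left [(array([0.6578, 0.0788, 0.0093]), 0.85)]
side dish_right [(array([0.6513, 0.009 , 0.0123]), 0.75)]
```

>>> play_rows([
  [-3.2, 0, 0, 0, 0, -0.025, 1],
  [-3.2, 0, 0, 0, 0, -0.025, 1],
  [-3.2, 0, 0, 0, 0, -0.025, 1],
  [-3.2, 0, 0, 0, 0, -0.025, 1],
  [-3.2, 0, 0, 0, 0, -0.025, 1],
  [-3.2, 0, 0, 0, 0, -0.025, 1],
  [-2, 0, 0, 0, 0, -0.015, 1],
  [0, 0, 0, 0, 0, 0, 1],
  [0, 0, 0, 0, 0, 0, 1],
  [0, 0, 0, 0, 0, 0, 1],
])

```text
clock: 7.38
eef_pos: [0.5846, 0.042, 0.0656]
tool_rot: [-0.438, -0.555, 0.568, -0.421]
ft_force: [1.1, 0.1, -1.3]
grip_width: 0.0055
```

```bash
python3 - <<'E'
from h import *
p=look(); save(p,'s2.png')
E
```

```text
7.3833 [0.5846 0.042  0.0656] [-0.2619  0.0078 -0.9651] [ 1.0755  0.1471 -1.292 ] [-0.036  -0.4937 -0.0168] 0.005521620251700982
scene handle [(array([0.5894, 0.0451, 0.08  ]), 0.64)]
scene front_edge [(array([0.6109, 0.0422, 0.0309]), 0.94)]
scene tongue_end [(array([0.6977, 0.0452, 0.0049]), 0.63)]
scene carrier [(array([0.6515, 0.041 , 0.0193]), 0.56)]
scene dish_left [(array([0.6579, 0.0808, 0.0243]), 0.73)]
scene dish_right [(array([0.6519, 0.0077, 0.0224]), 0.81)]
side handle [(array([0.5905, 0.0418, 0.0788]), 0.69)]
side front_edge [(array([0.6068, 0.0443, 0.0249]), 0.63)]
side tongue_end [(array([0.6998, 0.0408, 0.0072]), 0.92)]
side carrier []
side dish_left [(array([0.6551, 0.0787, 0.02  ]), 0.66)]
side dish_right [(array([0.6463, 0.0073, 0.0226]), 0.68)]
```

>>> play_rows([
  [0.6, -2.4, 0, 0, 0, 0, 1],
  [0.6, -2.4, 0, 0, 0, 0, 1],
  [0.6, -2.4, 0, 0, 0, 0, 1],
  [0.6, -2.4, 0, 0, 0, 0, 1],
  [0.6, -2.4, 0, 0, 0, 0, 1],
  [0.6, -2.4, 0, 0, 0, 0, 1],
  [0.6, -2.4, 0, 0, 0, 0, 1],
  [0.6, -2.4, 0, 0, 0, 0, 1],
  [-2.4, -0.6, 0, 0, 0, 0, 1],
  [-2.4, -0.6, 0, 0, 0, 0, 1],
  [-2.4, -0.6, 0, 0, 0, 0, 1],
  [-2.4, -0.6, 0, 0, 0, 0, 1],
  [0, 0, 0, 0, 0, 0, 1],
])

```text
clock: 9.17
eef_pos: [0.5655, 0.0426, 0.0768]
tool_rot: [-0.438, -0.555, 0.568, -0.421]
ft_force: [0.1, 0.8, -4.3]
grip_width: 0.0056
```

```bash
python3 - <<'E'
from h import *
p=look(); save(p,'s3.png')
E
```

```text
9.1667 [0.5655 0.0426 0.0768] [-0.2613  0.0079 -0.9652] [ 0.0755  0.804  -4.2716] [-0.0189 -0.2851 -0.0083] 0.005643371150111111
scene handle [(array([0.5702, 0.045 , 0.09  ]), 0.96)]
scene front_edge [(array([0.5889, 0.0436, 0.0406]), 0.59)]
scene tongue_end [(array([0.6728, 0.0423, 0.0046]), 0.68)]
scene carrier [(array([0.6278, 0.0418, 0.024 ]), 0.68)]
scene dish_left [(array([0.6304, 0.0825, 0.0282]), 0.62)]
scene dish_right [(array([0.6262, 0.0054, 0.0291]), 0.9)]
side handle [(array([0.5726, 0.0417, 0.0874]), 0.73)]
side front_edge [(array([0.5813, 0.0437, 0.0318]), 0.88)]
side tongue_end [(array([0.6757, 0.0417, 0.0044]), 0.83)]
side carrier [(array([0.6211, 0.0466, 0.0229]), 0.94)]
side dish_left [(array([0.6336, 0.079 , 0.0204]), 0.97)]
side dish_right [(array([0.6202, 0.0119, 0.0287]), 0.92)]
```

View pics/s3.png

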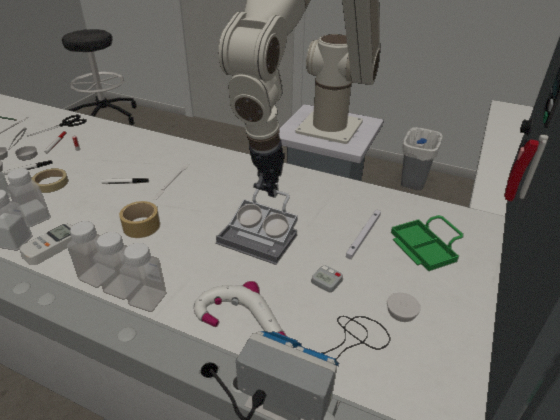

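>>> play_rows([
  [-2.4, -0.6, 0, 0, 0, 0, 1],
  [-2.4, -0.6, 0, 0, 0, 0, 1],
  [-2.4, -0.6, 0, 0, 0, 0, 1],
  [-2.4, -0.6, 0, 0, 0, 0, 1],
  [0, 0, 0, 0, 0, 0, 1],
  [0, 0, 0, 0, 0, 0, 1],
])

```text
clock: 10.37
eef_pos: [0.5657, 0.0426, 0.0865]
tool_rot: [-0.438, -0.555, 0.568, -0.421]
ft_force: [-0.2, 0.3, -3.8]
grip_width: 0.0057
```

```bash
python3 - <<'E'
from h import *
p=look(things=('handle','front_edge','tongue_end')); save(p,'s4.png')
E
```

```text
10.3667 [0.5657 0.0426 0.0865] [-0.261   0.0079 -0.9653] [-0.1614  0.2903 -3.7862] [-0.0568 -0.2339 -0.1191] 0.0057120873004144505
scene handle [(array([0.5692, 0.0448, 0.0973]), 0.61)]
scene front_edge [(array([0.589 , 0.0431, 0.0459]), 0.61)]
scene tongue_end [(array([0.6739, 0.0463, 0.0137]), 0.67)]
side handle [(array([0.571 , 0.0416, 0.099 ]), 0.62)]
side front_edge [(array([0.5834, 0.0436, 0.0436]), 0.75)]
side tongue_end []
```

>>> play_rows([
  [-2.4, -0.6, 0, 0, 0, 0, 1],
  [-2.4, -0.6, 0, 0, 0, 0, 1],
  [-2.4, -0.6, 0, 0, 0, 0, 1],
  [-2.4, -0.6, 0, 0, 0, 0, 1],
  [-2.4, -0.6, 0, 0, 0, 0, 1],
  [-2.4, -0.6, 0, 0, 0, 0, 1],
  [-2.4, -0.6, 0, 0, 0, 0, 1],
  [-2.4, -0.6, 0, 0, 0, 0, 1],
  [-2.4, -0.6, 0, 0, 0, 0, 1],
  [0.5, -2, 0, 0, 0, 0, 1],
  [0.8, -3, 0, 0, 0, 0, 1],
  [1, -4, 0, 0, 0, 0, 1],
  [1.3, -4.8, 0, 0, 0, 0, 1],
  [1.3, -4.8, 0, 0, 0, 0, 1],
  [1.3, -4.8, 0, 0, 0, 0, 1],
  [1.3, -4.8, 0, 0, 0, 0, 1],
  [1, -4, 0, 0, 0, 0, 1],
  [0.5, -2, 0, 0, 0, 0, 1],
  [0, 0, 0, 0, 0, 0, 1],
])

```text
clock: 12.35
eef_pos: [0.53, 0.0437, 0.1089]
tool_rot: [-0.438, -0.555, 0.568, -0.421]
ft_force: [-0.1, -0.2, -4.6]
grip_width: 0.0056
```

```bash
python3 - <<'E'
from h import *
p=look(things=('handle','front_edge','tongue_end','dish_left','dish_right')); save(p,'s5.png')
E
```

```text
12.35 [0.53   0.0437 0.1089] [-0.262   0.0079 -0.965 ] [-0.1009 -0.1757 -4.5909] [-0.073  -0.2304  0.0015] 0.005589945384984516
scene handle [(array([0.5312, 0.044 , 0.1227]), 0.67)]
scene front_edge [(array([0.5499, 0.046 , 0.0698]), 0.7)]
scene tongue_end [(array([0.636 , 0.0449, 0.0379]), 0.85)]
scene dish_left [(array([0.5951, 0.0801, 0.0562]), 0.77)]
scene dish_right [(array([0.589 , 0.0121, 0.0614]), 0.75)]
side handle [(array([0.5361, 0.0455, 0.1214]), 0.66)]
side front_edge [(array([0.5507, 0.0454, 0.0647]), 0.95)]
side tongue_end [(array([0.5959, 0.0827, 0.0513]), 0.68)]
side dish_left [(array([0.5947, 0.0819, 0.0522]), 0.62)]
side dish_right [(array([0.5857, 0.0102, 0.0612]), 0.86)]
```

>>> play_rows([
  [0.5, -2, -4, 0.0045, 0.0012, 0, 1],
  [1.1, -4.2, -7.5, 0.0045, 0.0012, 0, 1],
  [1.1, -4.2, -7.5, 0.0045, 0.0012, 0, 1],
  [1.1, -4.2, -7.5, 0.0045, 0.0012, 0, 1],
  [1.1, -4.2, -7.5, 0.0045, 0.0012, 0, 1],
  [1.1, -4.2, -7.5, 0.0045, 0.0012, 0, 1],
  [1.1, -4.2, -7.5, 0.0045, 0.0012, 0, 1],
  [1.1, -4.2, -7.5, 0.0045, 0.0012, 0, 1],
  [1.1, -4.2, -7.5, 0.0045, 0.0012, 0, 1],
  [1.1, -4.2, -7.5, 0.0045, 0.0012, 0, 1],
  [1.1, -4.2, -7.5, 0.0045, 0.0012, 0, 1],
  [1.1, -4.2, -7.5, 0.0045, 0.0012, 0, 1],
  [1.1, -4.2, -7.5, 0.0045, 0.0012, 0, 1],
  [1.1, -4.2, -7.5, 0.0045, 0.0012, 0, 1],
  [0.5, -2, -4, 0.0045, 0.0012, 0, 1],
  [0, 0, 0, 0, 0, 0, 1],
  [0, 0, 0, 0, 0, 0, 1],
])

```text
clock: 14.37
eef_pos: [0.4767, 0.1528, 0.1093]
tool_rot: [-0.457, -0.539, 0.582, -0.401]
ft_force: [1.4, 0.1, -3.4]
grip_width: 0.0058
```

```bash
python3 - <<'E'
from h import *
p=look(things=('handle','front_edge','tongue_end','dish_left','dish_right','rail')); save(p,'s6.png')
print(R.from_quat(get_obs()['tool_rot']).as_matrix())
E
```

```text
14.3667 [0.4767 0.1528 0.1093] [-0.2604  0.0253 -0.9652] [ 1.4125  0.1275 -3.4076] [-0.007  -0.242  -0.0003] 0.005800974278950992
scene handle [(array([0.4811, 0.1577, 0.1235]), 0.74)]
scene front_edge [(array([0.4974, 0.154 , 0.0725]), 0.56)]
scene tongue_end [(array([0.5843, 0.1471, 0.0362]), 0.61)]
scene dish_left [(array([0.5427, 0.187 , 0.0574]), 0.61)]
scene dish_right [(array([0.5346, 0.1116, 0.0611]), 0.85)]
scene rail []
side handle [(array([0.4801, 0.1559, 0.1221]), 0.67)]
side front_edge [(array([0.4951, 0.1545, 0.0674]), 0.89)]
side tongue_end [(array([0.5845, 0.1463, 0.0375]), 0.73)]
side dish_left [(array([0.5459, 0.1824, 0.0533]), 0.81)]
side dish_right [(array([0.53  , 0.1143, 0.06  ]), 0.82)]
side rail [(array([0.5379, 0.2788, 0.0038]), 0.75)]
[[-0.2606  0.9603 -0.0997]
 [ 0.0258 -0.0963 -0.995 ]
 [-0.9651 -0.2619  0.0003]]
```

>>> play_rows([
  [2.3, 0.6, 0, 0, 0, 0, 1],
  [2.3, 0.6, 0, 0, 0, 0, 1],
  [2.3, 0.6, 0, 0, 0, 0, 1],
  [2.3, 0.6, 0, 0, 0, 0, 1],
  [2.3, 0.6, 0, 0, 0, 0, 1],
  [2.3, 0.6, 0, 0, 0, 0, 1],
  [2.3, 0.6, 0, 0, 0, 0, 1],
  [2.3, 0.6, 0, 0, 0, 0, 1],
  [2.3, 0.6, 0, 0, 0, 0, 1],
  [2.3, 0.6, 0, 0, 0, 0, 1],
  [2.3, 0.6, 0, 0, 0, 0, 1],
  [2.3, 0.6, 0, 0, 0, 0, 1],
  [2.3, 0.6, 0, 0, 0, 0, 1],
  [1.2, 0.3, 0, 0, 0, 0, 1],
  [1.2, 0.3, 0, 0, 0, 0, 1],
  [0, 0, 0, 0, 0, 0, 1],
  [0, 0, 0, 0, 0, 0, 1],
])

```text
clock: 16.48
eef_pos: [0.4763, 0.1527, 0.0758]
tool_rot: [-0.457, -0.539, 0.583, -0.401]
ft_force: [-0.3, 0.1, -3.2]
grip_width: 0.0056
```

```bash
python3 - <<'E'
from h import *
p=look(things=('handle','front_edge','tongue_end'))
E
```

```text
16.4833 [0.4763 0.1527 0.0758] [-0.2607  0.0258 -0.9651] [-0.2705  0.1317 -3.2406] [-0.0547 -0.1916 -0.0037] 0.005574740487100877
scene handle [(array([0.4801, 0.1544, 0.0867]), 0.86)]
scene front_edge []
scene tongue_end [(array([0.5856, 0.145 , 0.0029]), 0.9)]
side handle [(array([0.4815, 0.1536, 0.0883]), 0.7)]
side front_edge [(array([0.4955, 0.1519, 0.032 ]), 0.7)]
side tongue_end [(array([0.5863, 0.1459, 0.0045]), 0.96)]
```

>>> play_rows([
  [3.1, -1.1, 0, 0, 0, 0.025, 1],
  [3.1, -1.1, 0, 0, 0, 0.025, 1],
  [3.1, -1.1, 0, 0, 0, 0.025, 1],
  [3.1, -1.1, 0, 0, 0, 0.025, 1],
  [3.1, -1.1, 0, 0, 0, 0.025, 1],
  [3.1, -1.1, 0, 0, 0, 0.025, 1],
  [3.1, -1.1, 0, 0, 0, 0.025, 1],
  [3.1, -1.1, 0, 0, 0, 0.025, 1],
  [3.1, -1.1, 0, 0, 0, 0.025, 1],
  [3.1, -1.1, 0, 0, 0, 0.025, 1],
  [0, 0, 0, 0, 0, 0, 1],
  [0, 0, 0, 0, 0, 0, 1],
])

```text
clock: 17.88
eef_pos: [0.46, 0.1542, 0.047]
tool_rot: [-0.52, -0.479, 0.528, -0.47]
ft_force: [-0.6, -0.3, -3.4]
grip_width: 0.0059
```

```bash
python3 - <<'E'
from h import *
p=look(things=('handle','front_edge','tongue_end','dish_left','dish_right'))
save(p,'s7.png')
E
```

```text
17.8833 [0.46   0.1542 0.047 ] [-0.0165  0.0011 -0.9999] [-0.5927 -0.3423 -3.4123] [-0.0097  0.2858 -0.0065] 0.005877333296176783
scene handle [(array([0.4601, 0.156 , 0.0598]), 0.73)]
scene front_edge [(array([0.4873, 0.1543, 0.0137]), 0.57)]
scene tongue_end [(array([0.5804, 0.1489, 0.0004]), 0.64)]
scene dish_left []
scene dish_right [(array([0.5278, 0.1123, 0.0126]), 0.67)]
side handle [(array([0.4616, 0.1542, 0.0647]), 0.7)]
side front_edge [(array([0.4854, 0.1537, 0.0103]), 0.7)]
side tongue_end [(array([0.5232, 0.1157, 0.0138]), 0.73)]
side dish_left [(array([0.5411, 0.1852, 0.0089]), 0.79)]
side dish_right [(array([0.5242, 0.1183, 0.0121]), 0.83)]
```

>>> play_rows([
  [3.4, -1.2, 0, 0, 0, 0.027, 1],
  [3.4, -1.3, 0, 0, 0, 0.027, 1],
  [3.4, -1.4, 0, 0, 0, 0.027, 1],
  [3.4, -1.5, 0, 0, 0, 0.027, 1],
  [2.4, -1, 0, 0, 0, 0.018, 1],
  [1.2, -0.4, 0, 0, 0, 0.01, 1],
  [0, 0, 0, 0, 0, 0, 1],
  [0, 0, 0, 0, 0, 0, 1],
])

```text
clock: 19.15
eef_pos: [0.4548, 0.1549, 0.0296]
tool_rot: [0.552, 0.442, -0.495, 0.505]
ft_force: [0.2, 0.6, -4.1]
grip_width: 0.0056
```

```bash
python3 - <<'E'
from h import *
p=look(things=('handle','front_edge','tongue_end','dish_left','dish_right','carrier'))
save(p,'s8.png'); print(R.from_quat(get_obs()['tool_rot']).as_matrix())
E
```

```text
19.15 [0.4548 0.1549 0.0296] [ 0.1197 -0.0122 -0.9927] [ 0.1526  0.5954 -4.1231] [ 0.0465  0.4736 -0.0146] 0.005608146057612411
scene handle [(array([0.4508, 0.1549, 0.0419]), 0.82)]
scene front_edge [(array([0.4871, 0.1545, 0.002 ]), 0.79)]
scene tongue_end [(array([0.576 , 0.1497, 0.0004]), 0.59)]
scene dish_left [(array([0.5366, 0.1879, 0.0084]), 0.72)]
scene dish_right [(array([0.5281, 0.1105, 0.0055]), 0.72)]
scene carrier [(array([0.5272, 0.1495, 0.0027]), 0.64)]
side handle [(array([0.454 , 0.1539, 0.0424]), 0.91)]
side front_edge [(array([ 0.4843,  0.1541, -0.0034]), 0.64)]
side tongue_end [(array([0.5819, 0.1415, 0.0028]), 0.58)]
side dish_left [(array([0.5403, 0.1854, 0.0011]), 0.74)]
side dish_right [(array([0.5226, 0.1152, 0.008 ]), 0.77)]
side carrier [(array([0.5254, 0.1535, 0.0002]), 0.74)]
[[ 0.12    0.9878 -0.0996]
 [-0.0123 -0.0989 -0.995 ]
 [-0.9927  0.1206  0.0003]]
```

View pics/s8.png

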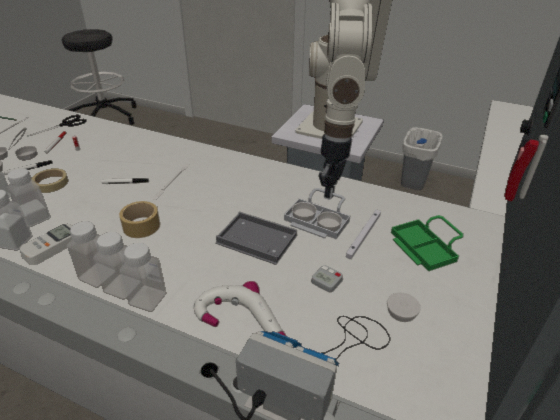

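>>> play_rows([
  [0.8, 0, 0, 0, 0, 0, 1],
  [0, 0, 0, 0, 0, 0, 1],
  [0, 0, -2, 0, 0, 0, 1],
  [0, 0, -3, 0, 0, 0, 1],
  [0, 0, -4, 0, 0, 0, 1],
  [0, 0, -4, 0, 0, 0, 1],
  [0, 0, -4, 0, 0, 0, 1],
  [0, 0, -4, 0, 0, 0, 1],
  [0, 0, -4, 0, 0, 0, 1],
  [0, 0, -4, 0, 0, 0, 1],
  [0, 0, -4, 0, 0, 0, 1],
  [0, 0, -3, 0, 0, 0, 1],
  [0, 0, -2, 0, 0, 0, 1],
  [0, 0, 0, 0, 0, 0, 1],
])

```text
clock: 21.02
eef_pos: [0.4588, 0.1932, 0.0287]
tool_rot: [0.552, 0.442, -0.495, 0.505]
ft_force: [0.1, 0.5, -3.3]
grip_width: 0.0055
```

```bash
python3 - <<'E'
from h import *
p=look(cams=('side','scene'),things=('handle','front_edge','tongue_end','dish_left','dish_right','carrier','rail'))
im=cv2.cvtColor(p['frame'],cv2.COLOR_RGB2BGR)
cv2.imwrite('pics/s9.png',cv2.resize(im[130:280,150:350],(800,600),interpolation=cv2.INTER_CUBIC))
W=cloud(p);x,y,z=np.moveaxis(W,-1,0)
m=(abs(x-.535)<.14)&(abs(y-.279)<.04)&(z>.015)&(z<.021)
for lo in np.arange(.44,.63,.03):
    k=m&(abs(x-lo)<.008); print(lo,k.sum(),np.round(y[k].min(),4) if k.any() else '',np.round(y[k].max(),4) if k.any() else '')
E
```

```text
21.0167 [0.4588 0.1932 0.0287] [ 0.1202 -0.012  -0.9927] [ 0.0927  0.5397 -3.3058] [0.0253 0.4561 0.0109] 0.005459075995467016
side handle [(array([0.4605, 0.194 , 0.042 ]), 0.87)]
side front_edge [(array([ 0.492 ,  0.1912, -0.0052]), 0.73)]
side tongue_end [(array([0.5866, 0.1839, 0.0012]), 0.67)]
side dish_left [(array([0.5409, 0.2267, 0.0019]), 0.78)]
side dish_right [(array([0.528 , 0.1534, 0.0053]), 0.72)]
side carrier [(array([ 0.5322,  0.1937, -0.0019]), 0.61)]
side rail [(array([0.5381, 0.279 , 0.0033]), 0.95)]
scene handle [(array([0.4554, 0.1955, 0.0447]), 0.64)]
scene front_edge [(array([0.4922, 0.1892, 0.001 ]), 0.87)]
scene tongue_end [(array([ 0.5841,  0.1855, -0.0006]), 0.93)]
scene dish_left [(array([0.5395, 0.2242, 0.0042]), 0.62)]
scene dish_right [(array([0.532 , 0.1525, 0.0035]), 0.84)]
scene carrier [(array([0.534 , 0.1851, 0.0008]), 0.61)]
scene rail [(array([ 0.5351,  0.2782, -0.0004]), 0.75)]
0.44 0  
0.47 0  
0.49999999999999994 5 0.2752 0.2868
0.5299999999999999 17 0.2495 0.2805
0.5599999999999998 33 0.2437 0.2837
0.5899999999999999 10 0.2663 0.2797
0.6199999999999999 14 0.2635 0.2763
```

View pics/s9.png

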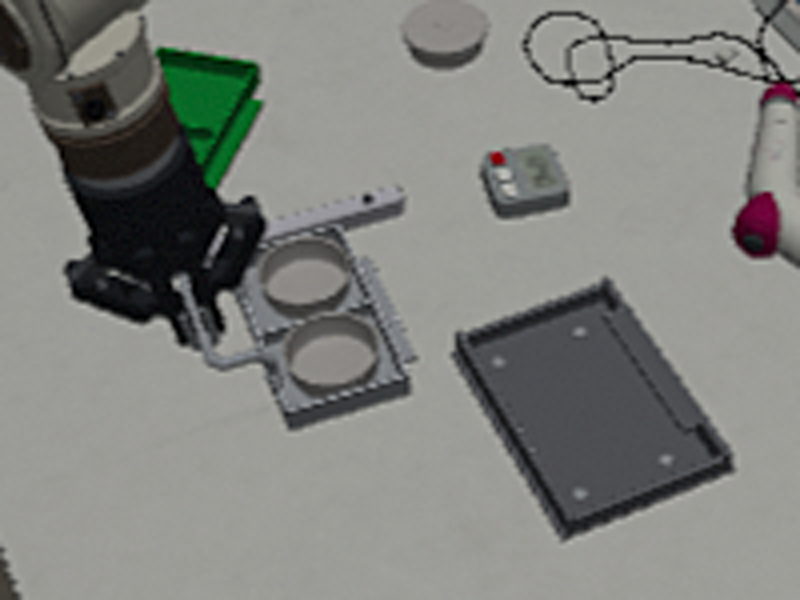

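>>> play_rows([
  [0, 0, -1.5, 0, 0, 0, 1],
  [0, 0, -1.5, 0, 0, 0, 1],
  [0, 0, -1.5, 0, 0, 0, 1],
  [0, 0, -1, 0, 0, 0, 1],
  [0, 0, 0, 0, 0, 0, 1],
])

```text
clock: 22.23
eef_pos: [0.4593, 0.1985, 0.0287]
tool_rot: [0.552, 0.442, -0.495, 0.505]
ft_force: [0.6, -0.5, -3.2]
grip_width: 0.0054
```

>>> play_rows([
  [0, 0, -1, 0, 0, 0, 1],
  [0, 0, -1, 0, 0, 0, 1],
  [0, 0, 0, 0, 0, 0, 1],
])

```text
clock: 22.48
eef_pos: [0.4592, 0.1997, 0.0286]
tool_rot: [0.552, 0.441, -0.495, 0.506]
ft_force: [-0.6, -1.9, -2.0]
grip_width: 0.0057
```

>>> play_rows([
  [0, 0, -0.7, 0, 0, 0, 1],
  [0, 0, -0.7, 0, 0, 0, 1],
  [0, 0, 0, 0, 0, 0, 1],
])

```text
clock: 22.73
eef_pos: [0.4588, 0.2, 0.0284]
tool_rot: [0.551, 0.441, -0.496, 0.506]
ft_force: [-2.1, -5.6, -0.8]
grip_width: 0.0055
```

>>> play_rows([
  [0.5, 0, 0, 0, 0, 0, 1],
  [0, 0, 0.5, 0, 0, 0, 0.8],
  [0, 0, 0, 0, 0, 0, 0.6],
  [0, 0, 0, 0, 0, 0, 0.4],
  [0, 0, 0, 0, 0, 0, 0.3],
  [0, 0, 0, 0, 0, 0, 0.3],
  [0, 0, 0, 0, 0, 0, 0.3],
  [-3, 0, 0, 0, 0, 0, 0.3],
  [-6, 0, 0, 0, 0, 0, 0.3],
  [-10, 0, 0, 0, 0, 0, 0.3],
  [-20, 0, 0, 0, 0, 0, 0.3],
  [-25, 0, 0, 0, 0, 0, 0.3],
  [-30, 0, 0, 0, 0, 0, 0.3],
  [-30, 0, 0, 0, 0, 0, 0.3],
  [0, -15, 20, 0, 0, -0.1, 0.3],
  [0, -20, 30, 0, 0, 0, 0.3],
  [0, -20, 30, 0, 0, 0, 0.3],
  [0, 0, 0, 0, 0, 0, 0.3],
])

```text
clock: 24.23
eef_pos: [0.3763, 0.1244, 0.148]
tool_rot: [0.527, 0.469, -0.523, 0.479]
ft_force: [-1.1, 0.7, -0.1]
grip_width: 0.0296
```

```bash
python3 - <<'E'
from h import *
p=look(cams=('side','wrist','scene'),things=('handle','front_edge','tongue_end','dish_left','dish_right','carrier','rail'))
im=cv2.cvtColor(p['frame'],cv2.COLOR_RGB2BGR)
cv2.imwrite('pics/s10.png',cv2.resize(im[130:280,150:350],(800,600),interpolation=cv2.INTER_CUBIC))
p=camera('wrist'); save(p,'w10.png')
E
```

```text
24.2333 [0.3763 0.1244 0.148 ] [ 0.014  -0.0061 -0.9999] [-1.0792  0.7023 -0.1119] [ 0.007   0.1001 -0.0257] 0.02961367194748093
side handle [(array([0.4599, 0.1995, 0.0396]), 0.72)]
side front_edge []
side tongue_end [(array([ 0.5881,  0.1887, -0.0012]), 0.82)]
side dish_left [(array([0.5387, 0.2287, 0.0019]), 0.94)]
side dish_right [(array([0.5273, 0.1576, 0.0039]), 0.68)]
side carrier [(array([ 0.5294,  0.1971, -0.0004]), 0.72)]
side rail [(array([0.533 , 0.2769, 0.0034]), 0.88)]
wrist handle [(array([0.4581, 0.2013, 0.0401]), 0.69)]
wrist front_edge [(array([ 0.4902,  0.1966, -0.0023]), 0.81)]
wrist tongue_end [(array([ 0.5836,  0.1926, -0.0062]), 0.82)]
wrist dish_left [(array([ 0.5431,  0.2316, -0.0004]), 0.84)]
wrist dish_right [(array([0.5283, 0.1563, 0.0052]), 0.95)]
wrist carrier [(array([ 0.5306,  0.1952, -0.0023]), 0.85)]
wrist rail [(array([ 0.5344,  0.2759, -0.001 ]), 0.84)]
scene handle [(array([0.4596, 0.2027, 0.0419]), 0.9)]
scene front_edge [(array([0.4922, 0.1971, 0.0018]), 0.84)]
scene tongue_end []
scene dish_left [(array([0.5413, 0.2338, 0.0047]), 0.57)]
scene dish_right [(array([0.5321, 0.1597, 0.0041]), 0.94)]
scene carrier [(array([0.534 , 0.1905, 0.0007]), 0.72)]
scene rail [(array([ 0.5357,  0.278 , -0.0016]), 0.65)]
```

View pics/s10.png

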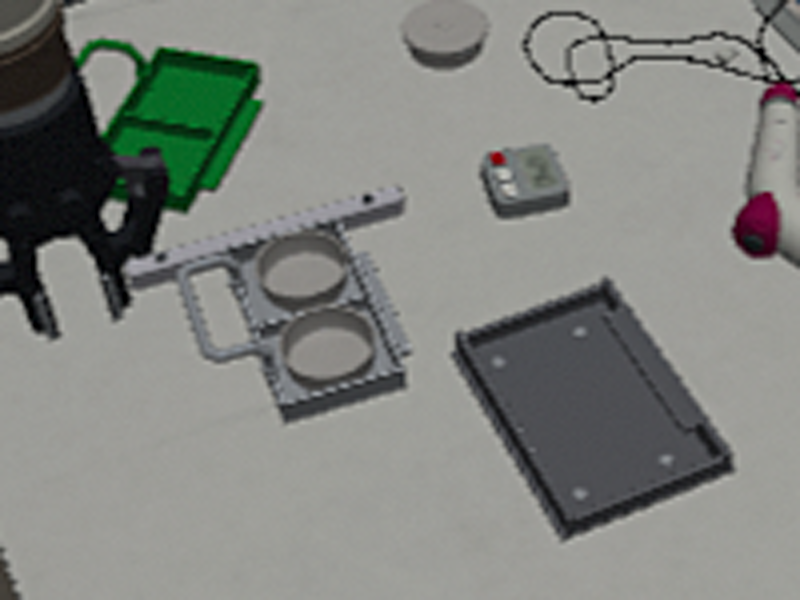

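View pics/w10.png

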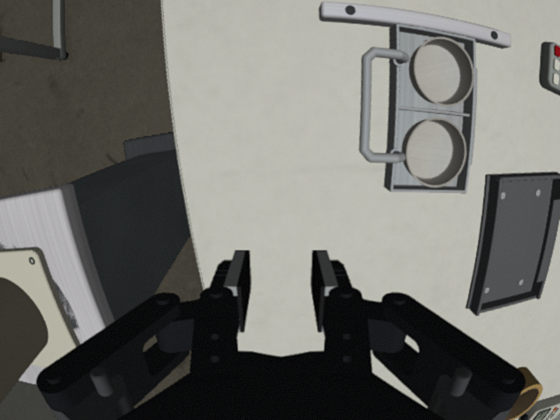

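```bash
python3 - <<'E'
from h import *
np.set_printoptions(precision=4,suppress=True)
p=camera('side'); W=cloud(p);x,y,z=np.moveaxis(W,-1,0)
P=W[(abs(x-.535)<.12)&(abs(y-.2)<.1)&(z>.01)&(z<.024)&(y<.3)][:,:2]
m=(abs(y-.278)<.022)&(abs(x-.535)<.11)&(z>.014)&(z<.022)
for s,n in((m,'rail'),(m&(x>.575),'railrear')):
    q=W[s]; v=cv2.fitLine(q[:,:2].astype(np.float32),cv2.DIST_HUBER,0,.01,.01).ravel(); print(n,len(q),v,np.arctan(v[1]/v[0]))
m=(x>.445)&(x<.475)&(abs(y-.2)<.03)&(z>.033)&(z<.055); q=W[m]; v=cv2.fitLine(q[:,:2].astype(np.float32),cv2.DIST_HUBER,0,.01,.01).ravel(); print('bar',len(q),v,np.arctan(v[0]/v[1]))
q=[np.array(pinpoint(t,p)[0]['centre']) for t in('spatula','timer','tape')]; print(q)
job_done()
E
```

```text
rail 401 [ 0.9951 -0.0986  0.5498  0.2769] -0.0987569
railrear 125 [ 1.     -0.0091  0.6035  0.2719] -0.009096543
bar 66 [0.1149 0.9934 0.4584 0.198 ] 0.115186654
[array([ 0.5345, -0.3066,  0.0012]), array([0.7232, 0.2474, 0.001 ]), array([ 0.7409, -0.2538,  0.0017])]
the job is handed in; nothing more can be done
```

I gripped the carrier's loop handle and tipped it back about 0.27 rad, with its front edge at roughly 28 mm (lip 22 mm) and its tongue still low. I then drew it out over the lip, set it down on the bench and slid it sideways against the rail. At about 5.6 N of contact I released it, backed the gripper clear and handed the job in at about 24 s.

**Last checks:**
- **Flush with the rail:** the carrier's centre measures about 83 mm from the rail's middle line. Yaw is about −0.10 rad for the rail and −0.115 rad for the handle bar, a difference of about 0.016 rad. Lengthwise it is within about 5 mm of the rail's middle.
- **Dishes:** both lie flat in their own compartments, about ±37 mm across the carrier.
- **Other things on the bench:** the spatula, timer and tape were found within about 6 mm of where they started, which is close to the measuring error.

**Readings that disagreed:**
- The carrier's y position varied by about 6 mm between cameras (0.1905 to 0.197 m), but the contact force supports it being flush.
- A yaw fit to only the rear part of the rail gave −0.009 rad. I set it aside because it covers too short a length, but I handed in within that same script, before weighing it.

The carrier was partly carried rather than dragged. The grip held its weight and the bar slipped about 0.07 rad in the pads, with no sign of a drop.

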